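# Clamp an offcut with the outer ring of a coaxial control

## Robot

A 6-joint arm with a two-finger parallel gripper is mounted at the origin on the work surface; the furniture and walls round the work are solid. World frame = base frame: x ahead of the robot, y to its left, z up, the work surface at z = 0. Lengths are in m, angles in rad, forces in N, time in s.
With the tool pointing down it reaches from about 0.35 to 0.775 m from the base axis. Payload 7.3 kg.
Tool frame: the origin (TCP) lies where the fingers leave the gripper's body, on its centre line; the fingertips stand 66 mm ahead of it and the grasp point (between the pads) lies 47 mm ahead of it (robot.tips_ahead is the distance from the TCP to the fingertips, in m); z points along the fingers, y is the line along which they close (so a half turn about z gives the same grasp; the last joint's range is limited). The gripper opens to 92 mm and grips with 3 to 60 N. Pads are 19 mm wide; open, the fingers measure 130 mm over their backs; the gripper's body (75 mm by 190 mm) begins 47 mm behind the grasp point.
Start: joints at [-1.273, 0.342, 1.524, -0, 1.275, -0.146], TCP at [0.225, -0.474, 0.292] pointing down, gripper open.
Joint ranges: [-2.53, 2.53], [-0.77, 2.02], [0.04, 2.7], [-1, 4.14], [0.28, 2.66], [-3.11, 3.11]. Speed limits (rad/s): [2.57, 2.57, 3.14, 3.14, 3.14, 3.14].

## Interface

Orientations are given as [roll, pitch, yaw] about the fixed x, y, z axes, in that order (R = Rz(yaw) Ry(pitch) Rx(roll)).
In Python, from cell import robot gives the robot as it stands.
- The arm moves only by the shell command python3 -m inch 'ROWS' [FORCE]. ROWS is a JSON object of lists of equal length, an entry for each row: "travel": the shift along the tool's x, y, z in mm, a list of three; "turn": the turn about the tool's z in units of 5 degrees (1.0 is 5 degrees); "claw": the closure, from -1 (fully open) to 1 (shut). A call has 1 to 12 rows; each row is the pose to reach, as a shift and turn from the pose commanded when the call began, along the tool's axes at that moment; what a row does not reach only later rows make up. A row lasts 1/10 s, in which the tool goes at most 50 mm and 8.59 degrees, less where a joint would pass 70% of its speed; a pose out of reach is approached as far as the arm can. A call with a gripper value outside its range is refused whole. The fingers move at their own pace and stop on an object; FORCE is the grip in N (left out, the last holds). Time passes only in rows, so rows that repeat a pose let the fingers close. It gives the time, the measured TCP pose, the force, the opening and the grip force at its end, in the units of the state.
- robot.observe(): the state, without advancing time (a new reading comes with each control period).
- robot.read_camera(name): name is "side" or "top"; returns a dict with "pixels" (420x560x3 uint8, red, green, blue), "fx", "fy", "cx", "cy" (pixels), "cam_to_world" (4x4, takes a point from camera to world coordinates). Camera axes: x right, y down, z forward; pixel columns grow to the right and rows downward; lengths in m; the calibration is good to about 2 mm. A picture is of the moment at which its call begins. There is no depth.
- robot.hand_in(): hands the job in; it is judged then, once.
The state is a dict: "time": time; "qpos": joint angles; "qvel": joint speeds; "joint_efforts": joint torques, N m; "tool_pos": TCP position; "tool_rot": TCP orientation; "contact_force": force on the tool from outside, world axes, zero at the start; "torque": the same for the moment, N m; "opening": finger opening in m; "grip_force": force on a finger pad.
Only numpy, scipy, OpenCV 4.12 (cv2) and the standard library are available. Lean on these libraries where they do the work, as an engineer would, in place of code of your own. Each camera call takes 0.05 s, during which the arm holds its last target. There are 200 camera calls.

## Task

Lay the loose dark wooden offcut flat on the bed of the blue clamping jig, lengthwise between the fence and the jaw and centred between the two guide lines, and let go of it. Then turn only the large black outer ring clockwise (seen from above) until the jaw holds the offcut snugly against the fence with 8 to 20 N, never more than 30 N, and let go. The small inner knob with the red pointer on top of the ring is a preset and must stay exactly as it is; move the jaw by its ring only, and leave the other things on the bench alone.

Things in the scene. Friction and masses are not known exactly. Their poses are not given: they have to be found in the camera images.
- block_center (a point): Centre of the loose offcut: a dark red-brown wooden block, 45 mm (own x) by 90 mm (own y, the length) by 30 mm (own z, up), about 0.12 kg, lying flat on the bench.
- block: The same offcut; origin at the centre of its underside, axes as above.
- jig: Blue clamping jig fixed to the bench, base plate 90 (own x) by 280 (own y) by 12 mm; origin at the centre of its underside, z up. The bed is the plate's top, 12 mm up, with two black guide lines along own y, 24.5 mm either side of the centre line (the offcut's length goes along own y). The dark steel fence is at the -y end, the grey housing with the two concentric knobs at the +y end.
- jaw: Sliding steel jaw; origin at the centre of its face (50 mm wide, 24 mm high, 27 mm above the bench), which looks to the jig's -y. Starts 102 to 107 mm from the nominal fence face. Moves 15 mm towards the fence per radian of clockwise turn of the outer ring, pushing the offcut along until it is seated on the fence; then the force grows by about 150 N per further radian.
- ring_center (a point): Centre of the outer ring, on its axis, half-way up: black ribbed ring, 56 mm in diameter, 30 mm tall, 34 to 64 mm above the bench; housing top at 33 mm. The upright axis is at the jig's own x = 0, y = +85 mm.
- pointer_tip (a point): Outer end of the red pointer of the inner knob, 40 mm from the common axis (12 mm beyond the rim of the outer ring). The pointer is a bar 7 mm wide, 69 to 76 mm above the bench, overhanging the ring on one side only, within about 1 rad of the jig's +y direction.
- dog: Bystander: wooden bench dog standing upright, 29 mm in diameter, 65 mm tall; origin at the centre of its underside.
- sander: Bystander: sanding block with cork top, 65 x 112 x 36 mm; origin at the centre of its underside.
- tape: Bystander: roll of masking tape lying flat, 96 mm in diameter, 25 mm high; origin at the centre of its underside.
- fence_face (a point): Nominal middle of the fence pad's face, at the jig's own y = -105 mm, 27 mm above the bench; 66 mm wide, top at 41 mm. The fence is adjustable: its true face lies up to 4 mm nearer to or farther from the jaw than this point, which is not measured. The pad is on stiff springs, about 10 N per mm.
- ring: The outer ring; origin at the centre of its underside. It turns against a steady friction of about 0.32 N m; clamping adds 0.015 N m of resistance per newton: 0.12 N m more than just before contact, turned and read the same way (slow small steps), is 8 N, 0.30 N m is 20 N. Friction holds it where it is left, up to 21 N. It needs about 0.6 to 1.5 rad clockwise in all.
- inner: The small inner knob on top of the ring, same axis: aluminium cylinder 25 mm in diameter, from the ring's top to 90 mm above the bench, with the red pointer. It turns very easily when touched. Origin at the centre of its underside, pointer along its own +y.

How it is judged:
On the way, in this order (a step that is already met when the one before it is completed fails the run):
1. the offcut lies flat on the bed between fence and jaw, released, not yet clamped (z of block_center in the frame of jig between 0.023 and 0.031 m and x of block_center in the frame of jig between -0.01 and 0.01 m and y of block_center in the frame of jig between -0.068 and -0.04 m and contact force between the fingers and block below 0.1 N and contact force between jaw and block below 5 N), for 0.2 s.
2. the jaw clamps the offcut with 8 to 20 N (contact force between jaw and block between 7 and 22 N), for 0.2 s.
At the end, for the whole second after the job is handed in: The offcut lies flat and at rest on the bed, within 10 mm of the centre line and 0.06 rad of the jig's y, its end on the fence (centre beyond y = -54 mm), held by the jaw with 8 to 20 N (1 to 2 N of grace), and the red pointer's tip is within 3 mm of where it was (all of step 2 and z of block_center in the frame of jig between 0.023 and 0.031 m and x of block_center in the frame of jig between -0.01 and 0.01 m and y of block_center in the frame of jig below -0.054 m and angle between the y axis of block and the y axis of jig, either way round below 0.06 rad and distance of pointer_tip from where it was at the start of the episode below 0.003 m and linear speed of block below 0.01 m/s); the robot touches nothing.
It fails at once if the inner knob is turned (its pointer tip moves 4 mm) (distance of pointer_tip from where it was at the start of the episode above 0.004 m).
It fails at once if the jaw presses on the offcut with more than 30 N (contact force between jaw and block above 30 N).
It fails at once if the robot pushes the jaw itself (contact force between the arm and jaw above 3 N).
It fails at once if the fingers push the jaw itself (contact force between the fingers and jaw above 3 N).
It fails at once if a bystander is moved by more than 15 mm (distance of any of dog, sander, tape from where it was at the start of the episode above 0.015 m).
It also fails if it takes over 67 s, if anything falls off the work surface, if the arm or the gripper's body presses on something with over 40 N, if the wrist force passes 120 N, or if a joint passes its speed limit or range.

## Working session

There is one attempt and no reset: what is moved stays moved. The work goes in short steps, Python scripts to look and compute and a shell command to move; the robot and the scene stay as the last step left them, time stands still between calls to the robot, and variables do not carry over. Pictures are saved under pics/ and viewed, at most 10 in all, crops included, and the job is handed in when it is done.

```bash
mkdir -p pics; ls; python3 - <<'E'
from cell import robot
import cv2
for n in("top","side"):
    c=robot.read_camera(n); cv2.imwrite(f"pics/{n}0.png",c["pixels"][:,:,::-1]); print(n,c["fx"],c["fy"],c["cx"],c["cy"],c["cam_to_world"].round(3) if hasattr(c["cam_to_world"],'round') else c["cam_to_world"])
print(robot.observe())
E
```

```text
pics
top 451.2257219137657 451.2257219137657 269.2472834288109 212.57324649750765 [[-0.008 -0.998  0.07   0.459]
 [-1.     0.007 -0.016 -0.065]
 [ 0.016 -0.07  -0.997  1.043]
 [ 0.     0.     0.     1.   ]]
side 407.6765285430196 407.6765285430196 283.365735085844 212.14548314076646 [[-0.92  -0.183  0.347  0.17 ]
 [-0.392  0.399 -0.829  0.83 ]
 [ 0.013 -0.899 -0.439  0.537]
 [ 0.     0.     0.     1.   ]]
{'time': 0.1, 'qpos': array([-1.27300292e+00,  3.42633757e-01,  1.52489944e+00, -1.20313931e-05,
        1.27541154e+00, -1.46009705e-01]), 'qvel': array([-0.00103823, -0.00232184, -0.00246617, -0.00235775,  0.00010643,
       -0.00044025]), 'joint_efforts': array([ 9.45104439e-04, -4.32006311e+01, -2.44694388e+01,  7.18234177e-02,
        5.26105484e-02, -5.85272596e-05]), 'tool_pos': array([ 0.22535595, -0.47387412,  0.29163212]), 'tool_rot': array([-3.14025329e+00, -1.85332249e-04,  4.43806502e-01]), 'contact_force': array([ 0.22578022,  0.01561741, -0.8436404 ]), 'torque': array([-0.02203023,  0.00942673, -0.02243243]), 'grip_force': 0.0, 'opening': 0.09201256712125931}
```

View pics/top0.png

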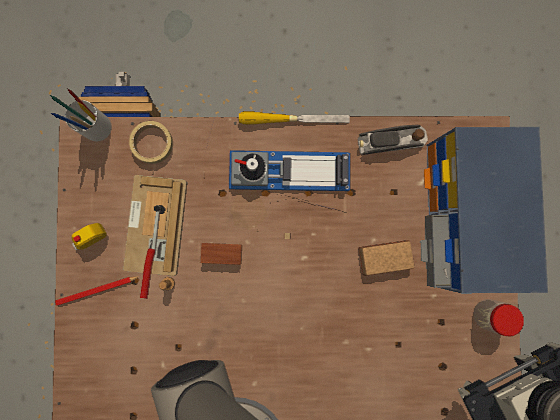

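View pics/side0.png

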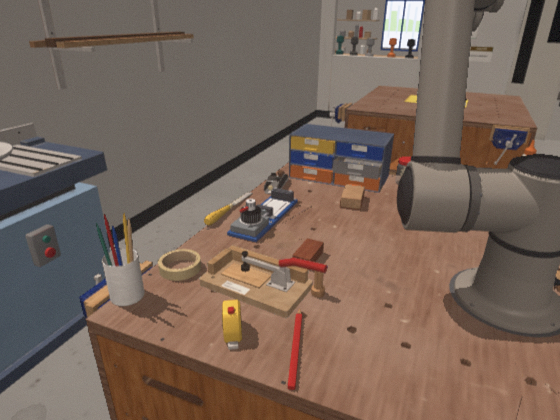

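The top view shows the jig at about (290,170) with its knobs on the left (world +y) and the block at (221,254). The dog is at (166,284), the sander at (387,258) and the tape at (150,142). The side view agrees. Next I'll measure.

```bash
cat > h.py <<'E'
import numpy as np,cv2
from cell import robot
def ray(c,u,v,z):
    T=np.array(c["cam_to_world"]); d=T[:3,:3]@[(u-c["cx"])/c["fx"],(v-c["cy"])/c["fy"],1]; o=T[:3,3]
    return (o+d*(z-o[2])/d[2])
def pix(c,p):
    T=np.linalg.inv(np.array(c["cam_to_world"])); q=T[:3,:3]@p+T[:3,3]
    return np.array([c["fx"]*q[0]/q[2]+c["cx"],c["fy"]*q[1]/q[2]+c["cy"]])
def comps(mask,roi,amin=30):
    m=np.zeros(mask.shape,np.uint8); x0,y0,x1,y1=roi; m[y0:y1,x0:x1]=mask[y0:y1,x0:x1].astype(np.uint8)*255
    return sorted([k for k in cv2.findContours(m,cv2.RETR_EXTERNAL,cv2.CHAIN_APPROX_NONE)[0] if cv2.contourArea(k)>=amin],key=cv2.contourArea,reverse=True)
def rect(c,k,z):
    """min-area rectangle of a contour cast on plane z: centre, sizes, yaw of the long side"""
    P=np.array([ray(c,u,v,z)[:2] for u,v in k[:,0]],np.float32); b=cv2.boxPoints(cv2.minAreaRect(P*1000))/1000
    e=[b[1]-b[0],b[2]-b[1]]; L=max(e,key=np.linalg.norm); s=sorted(np.linalg.norm(x) for x in e)
    a=np.arctan2(L[1],L[0]); a+=np.pi if a<-.5 else 0
    return b.mean(0).round(4),np.round(s,4),round(float(a),3)
E
python3 - <<'E'
from h import *
c=robot.read_camera("top"); I=c["pixels"]; H=cv2.cvtColor(I,cv2.COLOR_RGB2HSV).astype(int)
h,s,v=H[...,0],H[...,1],H[...,2]
print(H[254,215:230:5],H[245,235],H[240,215],H[155,270],H[187,300],H[162,240])
blue=(h>98)&(h<125)&(s>120)
k=comps(blue,(215,140,365,205))
allp=np.concatenate(k); print("jig",rect(c,allp,0.012),[rect(c,allp,z)[1] for z in (0,)])
red=((h<8)|(h>172))&(s>110)
for kk in comps(red,(190,235,255,275)): print("blk",cv2.boundingRect(kk),rect(c,kk,0.03))
red2=((h<6)|(h>172))&(s>150)&(v>120)
for kk in comps(red2,(225,145,275,190),4): print("ptr",cv2.boundingRect(kk),rect(c,kk,.0725),[ray(c,*p,.0725)[:2].round(4) for p in kk[kk[:,0,0].argmin()]])
blk=(v<60)
for kk in comps(blk,(235,148,272,186),60): print("ring",cv2.boundingRect(kk),[x for x in (cv2.minEnclosingCircle(kk),)],ray(c,*cv2.minEnclosingCircle(kk)[0],.064))
a=cv2.resize(I[140:275,190:370,::-1],None,fx=4.2,fy=4.2,interpolation=cv2.INTER_CUBIC); cv2.imwrite("pics/crop1.png",a)
E
```

```text
[[ 10 171 121]
 [  9 169 125]
 [  9 166 129]] [  9 170 135] [ 12 112 141] [108 175 125] [107 171 131] [  2 210 194]
jig (array([ 0.6284, -0.1279], dtype=float32), array([0.0892, 0.2769], dtype=float32), 1.549) [array([0.0903, 0.2801], dtype=float32)]
ptr (235, 159, 11, 5) (array([ 0.6391, -0.0174], dtype=float32), array([0.0057, 0.0233], dtype=float32), 1.285) [array([ 0.6439, -0.0067])]
ring (240, 154, 25, 26) [((252.5, 166.5), 12.980854988098145)] [ 0.62877565 -0.04438768  0.064     ]
```

View pics/crop1.png

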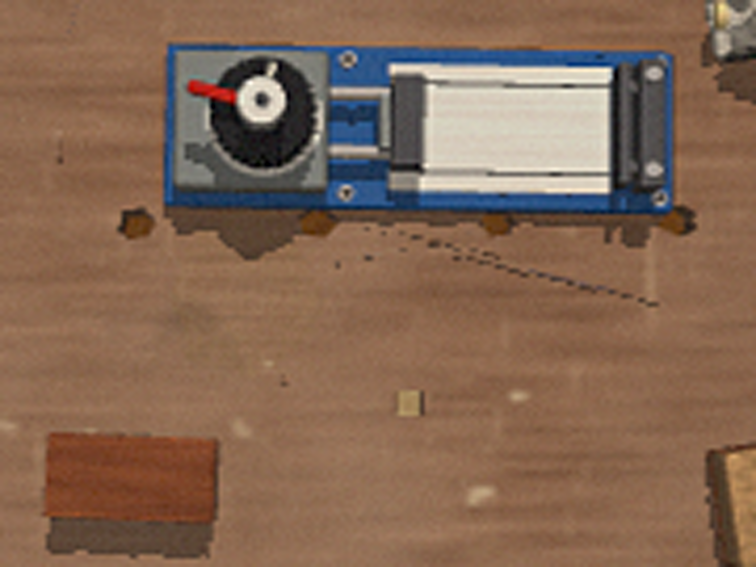

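The crop shows the jaw face at about x=423 and the fence face at about x=613, which are top px 290.7 and 336. The pointer is at upper left, about 70° in world. The block's top face has corners at about (48,434), (217,438), (213,522) and (45,517) in the crop.

```bash
python3 - <<'E'
from h import *
c=robot.read_camera("top"); I=c["pixels"]; H=cv2.cvtColor(I,cv2.COLOR_RGB2HSV).astype(int)
h,s,v=H[...,0],H[...,1],H[...,2]
k=comps((h<12)&(s>150)&(v>80),(190,235,255,280),100)
for kk in k: print("blk",cv2.boundingRect(kk),rect(c,kk,0.03))
J=np.array([.6284,-.1279]); a=1.549-np.pi/2; R=np.array([[np.cos(a),-np.sin(a)],[np.sin(a),np.cos(a)]])
for n,u,z in(("jaw",290.7,.039),("fence",336,.041)): print(n,R.T@(ray(c,u,170,z)[:2]-J))
print("v row",v[165,285:345],v[172,285:345])
ax=J+R@[0,.085]; tgt=J+R@[0,-.052]; print("axis",ax,"ax pix",pix(c,[*ax,.09]),"target",tgt)
s_=robot.read_camera("side"); print("side px: block top, axis knob top", pix(s_,[.445,.043,.03]),pix(s_,[*ax,.09]))
o=robot.observe(); print(o["tool_pos"],o["tool_rot"],o["qpos"])
E
```

```text
blk (201, 243, 40, 22) (array([0.4392, 0.0286], dtype=float32), array([0.0445, 0.0884], dtype=float32), 1.528)
jaw [-0.00360032 -0.00180914]
fence [-0.00222775 -0.10350977]
v row [ 82  83  79  83  72  87 159 226 216 215 214 216 215 211 211 215 216 213
 212 214 213 217 215 215 216 212 212 214 213 215 214 214 216 212 214 214
 216 216 214 214 216 215 211 213 213 212 215 216 219 216  95  20  51  89
  89  61  30  57  88  84] [ 79  79  77  77  73 104 195 223 217 216 213 214 213 214 215 214 217 216
 216 213 215 213 214 214 213 213 215 215 214 215 213 216 212 213 210 214
 215 212 213 215 212 217 213 215 214 215 213 215 221 213  91  19  49  94
  84  57  36  60  86  85]
axis [ 0.63025254 -0.04292019] ax pix [251.54647242 163.7179956 ] target [ 0.62726668 -0.17988765]
side px: block top, axis knob top [303.69899417 250.31192379] [250.28398177 200.34818629]
[ 0.22537555 -0.4740357   0.29191365] [-3.14097253e+00 -8.99616278e-05  4.43726224e-01] [-1.27306313e+00  3.42357063e-01  1.52450460e+00 -1.26248587e-06
  1.27535760e+00 -1.45992688e-01]
```

```bash
cat >> h.py <<'E'
def go(x,y,z,yaw=None):
    """tool-axes travel (mm) and turn (5 deg units) from the present pose to a world pose, tool down"""
    o=robot.observe(); p=o["tool_pos"]; w=o["tool_rot"][2]; d=(np.array([x,y,z])-p)*1000
    t=0 if yaw is None else -np.degrees(yaw-w)/5
    print("travel",np.round([d[0]*np.cos(w)+d[1]*np.sin(w),d[0]*np.sin(w)-d[1]*np.cos(w),-d[2]],1),"turn",round(t,2),"at",p.round(4),round(w,3))
E
python3 -c "
from h import *
go(.4392,.0286,.13,1.528)"
python3 -m inch '{"travel":[[409,-362,160],[409,-362,160],[409,-362,160],[409,-362,160],[409,-362,160],[409,-362,160],[409,-362,160],[409,-362,160],[409,-362,160],[409,-362,160],[409,-362,160],[409,-362,160]],"turn":[-12.4,-12.4,-12.4,-12.4,-12.4,-12.4,-12.4,-12.4,-12.4,-12.4,-12.4,-12.4],"claw":[-1,-1,-1,-1,-1,-1,-1,-1,-1,-1,-1,-1]}'
python3 -c "
from h import *
go(.4392,.0286,.071,1.528)"
```

```text
travel [ 408.9 -362.2  161.9] turn -12.42 at [ 0.2254 -0.474   0.2919] 0.444
time: 1.45
tool_pos: [0.4399, 0.0317, 0.1311]
tool_rot: [-3.141, -0.0, 1.529]
contact_force: [-0.0, 0.0, 0.6]
opening: 0.0918
grip_force: 0.0
travel [-3.2 -0.6 60.1] turn 0.01 at [0.4399 0.0317 0.1311] 1.529
```

```bash

python3 -m inch '{"travel":[[0,0,30],[0,0,60],[0,0,60],[0,0,60],[0,0,60],[0,0,60],[0,0,60],[0,0,60],[0,0,60],[0,0,60]],"turn":[0,0,0,0,0,0,0,0,0,0],"claw":[-1,-1,-1,-1,0.5,0.5,0.5,0.5,0.5,0.5]}' 25
python3 - <<'E'
from h import *
import cv2
c=robot.read_camera("top"); cv2.imwrite("pics/t2.png",cv2.resize(c["pixels"][180:320,130:300,::-1],None,fx=4,fy=4))
go(.4392,.0286,.071,1.528)
E
```

```text
time: 2.45
tool_pos: [0.4395, 0.0284, 0.0723]
tool_rot: [3.141, 0.0, 1.526]
contact_force: [-0.3, 0.0, -0.7]
opening: 0.0486
grip_force: 0.0
travel [ 0.2 -0.2  1.3] turn -0.02 at [0.4394 0.0284 0.0723] 1.526
```

View pics/t2.png

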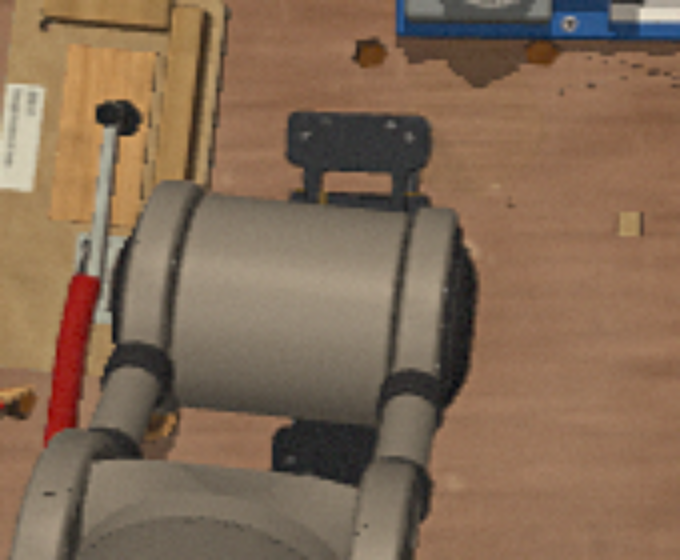

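The wrist hides the block, and the fingers were still closing at 48.6 mm. I'll finish the close and lift.

```bash

python3 -m inch '{"travel":[[0,0,0],[0,0,0],[0,0,0],[0,0,0],[0,0,-30],[0,0,-60],[0,0,-60],[0,0,-60]],"turn":[0,0,0,0,0,0,0,0],"claw":[0.5,0.5,0.5,0.5,0.5,0.5,0.5,0.5]}' 25
python3 -c "
from h import *
go(.6273,-.1806,.131,1.549)"
```

```text
time: 3.3
tool_pos: [0.4394, 0.0284, 0.1323]
tool_rot: [3.141, 0.0, 1.526]
contact_force: [0.2, 0.5, -1.7]
opening: 0.045
grip_force: 25.0
travel [-200.4  197.1    1.3] turn -0.26 at [0.4394 0.0284 0.1323] 1.526
```

```bash

python3 -m inch '{"travel":[[-40,40,0],[-80,80,0],[-120,120,0],[-160,160,0],[-200,197,0],[-200,197,0],[-200,197,0],[-200,197,0],[-200,197,0]],"turn":[-0.26,-0.26,-0.26,-0.26,-0.26,-0.26,-0.26,-0.26,-0.26],"claw":[0.5,0.5,0.5,0.5,0.5,0.5,0.5,0.5,0.5]}'
python3 - <<'E'
from h import *
go(.6273,-.1806,.085,1.549)
for n,r in(("top",(240,130,370,220)),("side",(215,170,330,260))):
    c=robot.read_camera(n); x0,y0,x1,y1=r; cv2.imwrite(f"pics/{n}3.png",cv2.resize(c["pixels"][y0:y1,x0:x1,::-1],None,fx=6,fy=6,interpolation=cv2.INTER_CUBIC))
E
```

```text
time: 4.2
tool_pos: [0.6261, -0.1791, 0.1307]
tool_rot: [-3.138, -0.001, 1.549]
contact_force: [-0.6, -0.1, -1.3]
opening: 0.045
grip_force: 25.0
travel [-1.5  1.3 45.7] turn 0.0 at [ 0.6261 -0.1791  0.1307] 1.549
```

View pics/side3.png

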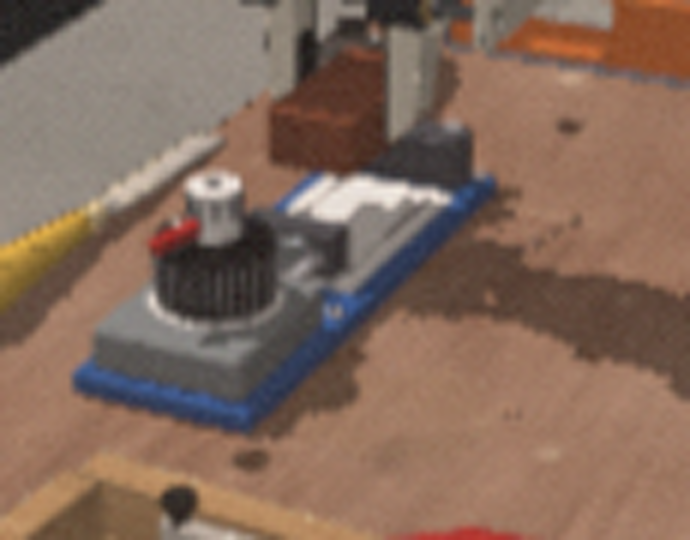

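The side view shows the block held level above the bed, clear of jaw and fence. I'll lower it.

```bash

python3 -m inch '{"travel":[[-1,1,20],[-1,1,40],[-1,1,42],[-1,1,42],[-1,1,42]],"turn":[0,0,0,0,0],"claw":[0.5,0.5,0.5,0.5,0.5]}'
python3 - <<'E'
from h import *
go(.6273,-.1806,.0845,1.549)
print(robot.observe()["contact_force"])
E
```

```text
time: 4.8
tool_pos: [0.6287, -0.1812, 0.0915]
tool_rot: [3.14, 0.001, 1.549]
contact_force: [-0.0, 0.8, -0.9]
opening: 0.0448
grip_force: 25.0
travel [ 0.5 -1.4  7. ] turn -0.0 at [ 0.6287 -0.1812  0.0915] 1.549
[-0.03990321  0.8464275  -0.89601933]
```

```bash

python3 -m inch '{"travel":[[0,-1,3],[0,-1,5],[0,-1,6],[0,-1,6.5],[0,-1,6.5],[0,-1,6.5]],"turn":[0,0,0,0,0,0],"claw":[0.5,0.5,0.5,0.5,0.5,0.5]}'
python3 - <<'E'
from h import *
go(.6273,-.1806,.0845,1.549)
c=robot.read_camera("side"); cv2.imwrite("pics/side4.png",cv2.resize(c["pixels"][170:260,215:330,::-1],None,fx=6,fy=6,interpolation=cv2.INTER_CUBIC))
E
```

```text
time: 5.4
tool_pos: [0.6272, -0.1813, 0.0843]
tool_rot: [3.141, 0.0, 1.549]
contact_force: [-2.5, 0.4, 5.8]
opening: 0.0446
grip_force: 25.0
travel [ 0.7  0.1 -0.2] turn -0.01 at [ 0.6272 -0.1813  0.0843] 1.549
```

View pics/side4.png

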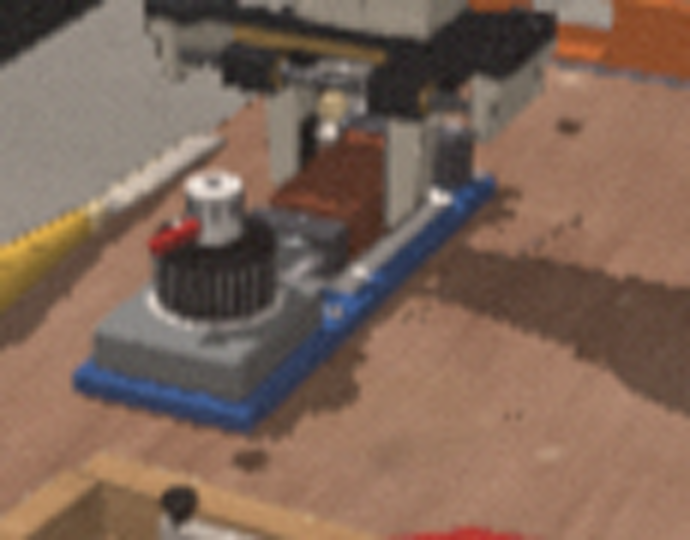

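The block now rests on the bed between jaw and fence, and the upward force of about 6 N agrees. I'll release it and lift to about 0.19 m.

```bash

python3 -m inch '{"travel":[[0,0,0],[0,0,0],[0,0,0],[0,0,0],[0,0,-30],[0,0,-70],[0,0,-100],[0,0,-100],[0,0,-100]],"turn":[0,0,0,0,0,0,0,0,0],"claw":[0,-1,-1,-1,-1,-1,-1,-1,-1]}'
python3 -c "
from h import *
go(.6303,-.0432,.185,np.radians(115))"
```

```text
time: 6.35
tool_pos: [0.6273, -0.1813, 0.1841]
tool_rot: [3.14, 0.001, 1.549]
contact_force: [-0.4, -0.3, 0.1]
opening: 0.0914
grip_force: 0.0
travel [138.1  -0.   -0.9] turn -5.25 at [ 0.6273 -0.1813  0.1841] 1.549
```

```bash

python3 -m inch '{"travel":[[40,0,0],[80,0,0],[120,0,0],[138,0,0],[138,0,0],[138,0,0],[138,0,0]],"turn":[-1.5,-3,-4.5,-5.2,-5.2,-5.2,-5.2],"claw":[-1,-1,-1,-1,-1,-1,-1]}'
python3 - <<'E'
from h import *
go(.6303,-.0432,.103,np.radians(115))
c=robot.read_camera("top"); I=c["pixels"]; H=cv2.cvtColor(I,cv2.COLOR_RGB2HSV).astype(int)
k=comps((H[...,0]<13)&(H[...,1]>140)&(H[...,2]>60),(270,145,350,200),50)
J=np.array([.6284,-.1279]); a=-.022; R=np.array([[np.cos(a),-np.sin(a)],[np.sin(a),np.cos(a)]])
for q in k: r=rect(c,q,.042); print(r,R.T@(r[0]-J))
cv2.imwrite("pics/top5.png",cv2.resize(I[130:220,200:370,::-1],None,fx=4.5,fy=4.5,interpolation=cv2.INTER_CUBIC))
E
```

```text
time: 7.05
tool_pos: [0.63, -0.0445, 0.1828]
tool_rot: [-3.14, -0.0, 2.0]
contact_force: [-0.1, -0.5, 0.5]
opening: 0.0915
grip_force: 0.0
travel [ 1.   0.8 79.8] turn -0.08 at [ 0.63   -0.0445  0.1828] 2.0
(array([ 0.6263, -0.1785], dtype=float32), array([0.0452, 0.088 ], dtype=float32), 1.566) [-0.0009864  -0.05063395]
```

View pics/top5.png

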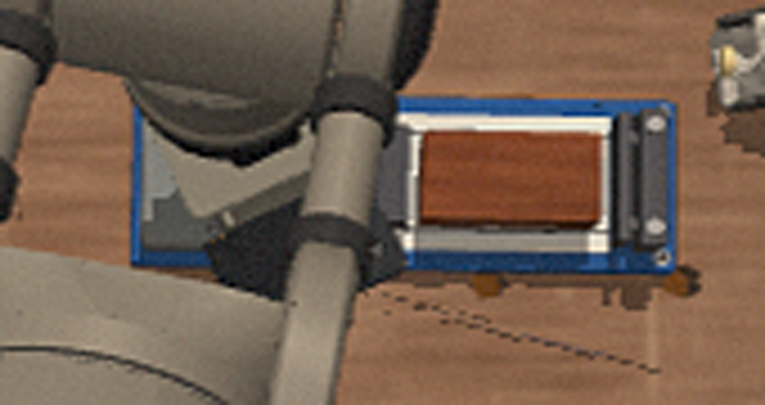

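The block lies flat and free, with gaps at both jaw (crop x≈410) and fence (x≈605). I'll descend on the ring.

```bash

python3 -m inch '{"travel":[[1,1,25],[1,1,50],[1,1,70],[1,1,79],[1,1,79],[1,1,79]],"turn":[0,0,0,0,0,0],"claw":[-1,-1,-1,-1,-1,-1]}'
python3 -c "
from h import *
go(.6303,-.0432,.104,np.radians(115))"
```

```text
time: 7.7
tool_pos: [0.6312, -0.0426, 0.1055]
tool_rot: [3.141, 0.001, 2.001]
contact_force: [0.7, 0.5, 0.4]
opening: 0.0919
grip_force: 0.0
travel [-0.2 -1.1  1.5] turn -0.06 at [ 0.6312 -0.0426  0.1055] 2.001
```

```bash

python3 -m inch '{"travel":[[0,0,1],[0,0,1],[0,0,1],[0,0,1],[0,0,1],[0,0,1],[0,0,1],[0,0,1],[0,0,1],[0,0,1],[0,0,1],[0,0,1]],"turn":[0,0,0,0,0,0,0,0,0,0,0,0],"claw":[0.35,0.35,0.35,0.35,0.35,0.35,0.35,0.35,0.35,0.35,0.35,0.35]}' 40
python3 -c "
from h import *
go(.6303,-.0432,.104,np.radians(115)); o=robot.observe(); print(o['contact_force'],o['torque'])"
```

```text
time: 8.9
tool_pos: [0.6306, -0.042, 0.1039]
tool_rot: [-3.141, 0.0, 2.002]
contact_force: [-4.2, -0.7, 5.3]
opening: 0.0555
grip_force: 40.0
travel [-0.9 -0.8 -0.1] turn -0.05 at [ 0.6306 -0.042   0.1039] 2.002
[-4.22230639 -0.67643124  5.26539951] [-0.18718453  0.47401645  0.05963115]
```

```bash

python3 -m inch '{"travel":[[0,0,0],[0,0,0],[0,0,0],[0,0,0],[0,0,0],[0,0,0],[0,0,0],[0,0,0],[0,0,0],[0,0,0],[0,0,0],[0,0,0]],"turn":[0.4,0.8,1.2,1.6,2,2.4,2.8,3.2,3.6,4,4.2,4.4],"claw":[0.35,0.35,0.35,0.35,0.35,0.35,0.35,0.35,0.35,0.35,0.35,0.35]}' 40
python3 -c "
from h import *
go(.6303,-.0432,.104,np.radians(115)); o=robot.observe(); print(o['contact_force'],o['torque'],o['grip_force'])"
```

```text
time: 10.1
tool_pos: [0.6309, -0.0419, 0.1039]
tool_rot: [3.141, 0.0, 1.618]
contact_force: [-1.6, 0.1, 4.2]
opening: 0.0555
grip_force: 40.0
travel [-1.2 -0.7 -0.1] turn -4.46 at [ 0.6309 -0.0419  0.1039] 1.618
[-1.63988005  0.12655817  4.24246918] [-0.10027582  0.28294569  0.34879679] 40.00081121921539
```

```bash
cat > r.py <<'E'
import numpy as np
from cell import robot
T=[]
o=robot.observe(); print("yaw",o["tool_rot"][2].round(3),"T",o["torque"].round(3),"F",o["contact_force"].round(1),"t",o["time"])
E
for i in 1 2 3; do
python3 -m inch '{"travel":[[0,0,0],[0,0,0],[0,0,0],[0,0,0]],"turn":[0.1,0.2,0.3,0.4],"claw":[0.35,0.35,0.35,0.35]}' 40 >/dev/null; python3 r.py; done
```

```text
yaw 1.583 T [-0.07   0.254  0.307] F [-2.  -0.2  3.9] t 10.5
yaw 1.548 T [-0.029  0.257  0.288] F [-0.6 -0.3  5. ] t 10.9
yaw 1.513 T [0.026 0.155 0.31 ] F [-2.1 -1.2  4.4] t 11.3
```

```bash

for i in 1 2 3; do
python3 -m inch '{"travel":[[0,0,0],[0,0,0],[0,0,0],[0,0,0]],"turn":[0.1,0.2,0.3,0.4],"claw":[0.35,0.35,0.35,0.35]}' 40 >/dev/null; python3 r.py; done
```

```text
yaw 1.478 T [-0.004  0.025  0.39 ] F [-0.7  0.2  5.1] t 11.7
yaw 1.443 T [-0.047 -0.139  0.316] F [-0.2 -0.7  4.7] t 12.1
yaw 1.408 T [ 0.031 -0.373  0.357] F [2.2 0.8 4.8] t 12.5
```

```bash

for i in 1 2 3 4 5 6; do
python3 -m inch '{"travel":[[0,0,0]],"turn":[0.1],"claw":[0.35]}' 40 >/dev/null; python3 r.py; done
```

```text
yaw 1.4 T [ 0.003 -0.454  0.292] F [2.3 0.4 5.4] t 12.6
yaw 1.391 T [ 0.02  -0.58   0.318] F [2.5 0.6 4.9] t 12.7
yaw 1.382 T [ 0.06  -0.587  0.365] F [3.7 0.7 4.6] t 12.8
yaw 1.373 T [ 0.048 -0.678  0.283] F [ 3.5 -0.1  5.2] t 12.9
yaw 1.365 T [ 0.099 -0.772  0.389] F [5.6 0.1 4.3] t 13.0
yaw 1.356 T [ 0.058 -0.846  0.308] F [4.3 0.7 5.4] t 13.1
```

```bash

for i in 1 2 3 4 5 6; do
python3 -m inch '{"travel":[[0,0.1,0]],"turn":[0.1],"claw":[0.35]}' 40 >/dev/null; python3 r.py; done
```

```text
yaw 1.347 T [ 0.106 -0.806  0.357] F [4.1 0.5 5.4] t 13.2
yaw 1.338 T [ 0.058 -0.793  0.363] F [4.6 0.2 5.6] t 13.3
yaw 1.33 T [ 0.074 -0.781  0.345] F [4.3 0.8 6.3] t 13.4
yaw 1.321 T [ 0.095 -0.692  0.391] F [4.1 0.5 6.8] t 13.5
yaw 1.312 T [ 0.045 -0.691  0.332] F [4.5 0.6 5.7] t 13.6
yaw 1.304 T [ 0.087 -0.597  0.374] F [2.  0.3 6.9] t 13.7
```

```bash

for i in 1 2 3 4 5; do
python3 -m inch '{"travel":[[0,0.1,0]],"turn":[0.1],"claw":[0.35]}' 40 >/dev/null; python3 r.py; done
```

```text
yaw 1.295 T [ 0.063 -0.571  0.303] F [3.3 0.6 7. ] t 13.8
yaw 1.286 T [ 0.163 -0.512  0.31 ] F [3.1 1.3 6.1] t 13.9
yaw 1.277 T [ 0.161 -0.477  0.335] F [2.5 1.  7.2] t 14.0
yaw 1.269 T [ 0.136 -0.445  0.321] F [1.  0.8 7. ] t 14.1
yaw 1.26 T [ 0.176 -0.491  0.324] F [2.1 1.7 7.3] t 14.2
```

```bash

for i in 1 2 3 4 5 6; do
python3 -m inch '{"travel":[[0,0,0]],"turn":[0.1],"claw":[0.35]}' 40 >/dev/null; python3 r.py; done
```

```text
yaw 1.251 T [ 0.11  -0.506  0.36 ] F [1.7 1.1 7.3] t 14.3
yaw 1.243 T [ 0.087 -0.452  0.32 ] F [1.5 0.7 7. ] t 14.4
yaw 1.234 T [ 0.101 -0.484  0.311] F [1.8 1.2 6.5] t 14.5
yaw 1.225 T [ 0.088 -0.416  0.338] F [1.4 1.  7.4] t 14.6
yaw 1.216 T [ 0.064 -0.521  0.364] F [1.4 1.  6.9] t 14.7
yaw 1.208 T [ 0.079 -0.48   0.31 ] F [2.1 0.7 6.9] t 14.8
```

```bash

for i in 1 2 3 4 5; do
python3 -m inch '{"travel":[[0,0,0]],"turn":[0.1],"claw":[0.35]}' 40 >/dev/null; python3 r.py; done
python3 - <<'E'
from h import *
c=robot.read_camera("top"); I=c["pixels"]; H=cv2.cvtColor(I,cv2.COLOR_RGB2HSV).astype(int)
k=comps((H[...,0]<13)&(H[...,1]>140)&(H[...,2]>60),(270,145,350,200),50)
J=np.array([.6284,-.1279]); a=-.022; R=np.array([[np.cos(a),-np.sin(a)],[np.sin(a),np.cos(a)]])
for q in k: r=rect(c,q,.042); print(r,R.T@(r[0]-J))
cv2.imwrite("pics/top6.png",cv2.resize(I[130:220,200:370,::-1],None,fx=4.5,fy=4.5,interpolation=cv2.INTER_CUBIC))
E
```

```text
yaw 1.199 T [ 0.083 -0.439  0.29 ] F [1.6 1.4 6.8] t 14.9
yaw 1.19 T [ 0.165 -0.461  0.402] F [2.1 0.5 7.1] t 15.0
yaw 1.181 T [ 0.083 -0.489  0.315] F [1.5 1.8 6.7] t 15.1
yaw 1.173 T [ 0.14  -0.6    0.301] F [2.5 0.8 7.1] t 15.2
yaw 1.164 T [ 0.094 -0.508  0.332] F [1.6 1.  7.7] t 15.3
(array([ 0.6274, -0.1875], dtype=float32), array([0.043, 0.088], dtype=float32), 1.565) [ 0.00031132 -0.05960758]
```

View pics/top6.png

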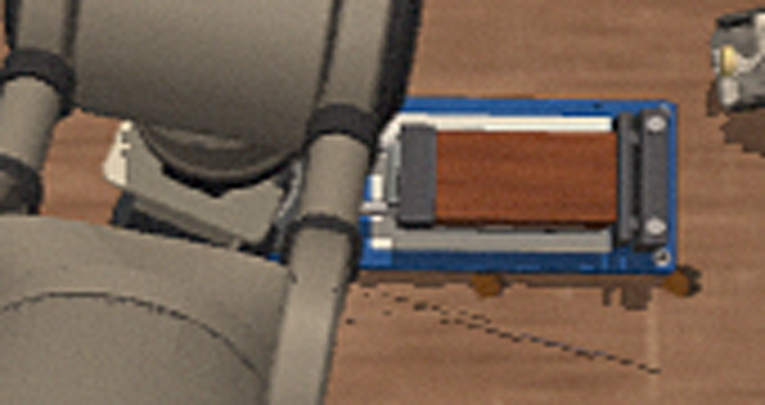

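The jaw has pushed the block about 9 mm, and the image shows it nearly at or touching the fence (crop x≈617). The torque baseline is still about 0.327 N m.

```bash

for i in 1 2 3 4 5; do
python3 -m inch '{"travel":[[0,0,0]],"turn":[0.1],"claw":[0.35]}' 40 >/dev/null; python3 r.py; done
```

```text
yaw 1.155 T [ 0.117 -0.525  0.297] F [0.5 0.9 7.8] t 15.45
yaw 1.147 T [ 0.14  -0.507  0.348] F [1.  0.7 7.2] t 15.55
yaw 1.138 T [ 0.048 -0.52   0.357] F [2.3 0.8 6. ] t 15.65
yaw 1.129 T [ 0.099 -0.497  0.336] F [2.6 1.3 6.2] t 15.75
yaw 1.12 T [ 0.062 -0.566  0.372] F [2.1 1.9 7.8] t 15.85
```

```bash

for i in 1 2 3 4; do
python3 -m inch '{"travel":[[0,0,0]],"turn":[0.1],"claw":[0.35]}' 40 >/dev/null; python3 r.py; done
```

```text
yaw 1.112 T [ 0.098 -0.451  0.36 ] F [1.6 0.9 5.9] t 15.95
yaw 1.103 T [ 0.149 -0.541  0.353] F [2.3 1.6 6.4] t 16.05
yaw 1.094 T [ 0.128 -0.521  0.313] F [3.1 0.8 8.2] t 16.15
yaw 1.085 T [ 0.052 -0.472  0.345] F [ 3.  -0.2  6.8] t 16.25
```

```bash

for i in 1 2 3 4; do
python3 -m inch '{"travel":[[0,0,0]],"turn":[0.1],"claw":[0.35]}' 40 >/dev/null; python3 r.py; done
```

```text
yaw 1.077 T [ 0.09  -0.532  0.331] F [2.6 0.4 6.3] t 16.35
yaw 1.068 T [ 0.086 -0.532  0.329] F [2.9 0.8 6.3] t 16.45
yaw 1.059 T [ 0.105 -0.523  0.35 ] F [3.  0.7 7.8] t 16.55
yaw 1.051 T [ 0.094 -0.583  0.379] F [2.  0.2 6.5] t 16.65
```

```bash

for i in 1 2 3 4; do
python3 -m inch '{"travel":[[0,0,0]],"turn":[0.1],"claw":[0.35]}' 40 >/dev/null; python3 r.py; done
```

```text
yaw 1.042 T [ 0.11  -0.497  0.3  ] F [2.7 0.2 6.3] t 16.75
yaw 1.033 T [ 0.068 -0.485  0.388] F [2.5 0.3 6.2] t 16.85
yaw 1.024 T [ 0.042 -0.539  0.421] F [2.5 1.2 6.3] t 16.95
yaw 1.016 T [ 0.034 -0.579  0.421] F [2.5 1.6 6.9] t 17.05
```

```bash

for i in 1 2 3; do
python3 -m inch '{"travel":[[0,0,0]],"turn":[0.1],"claw":[0.35]}' 40 >/dev/null; python3 r.py; done
```

```text
yaw 1.007 T [ 0.117 -0.517  0.441] F [3.1 1.4 5.6] t 17.15
yaw 0.998 T [ 0.037 -0.584  0.466] F [2.6 0.6 7. ] t 17.25
yaw 0.99 T [ 0.074 -0.57   0.515] F [2.6 1.1 6.3] t 17.35
```

```bash

for i in 1 2; do
python3 -m inch '{"travel":[[0,0,0]],"turn":[0.1],"claw":[0.35]}' 40 >/dev/null; python3 r.py; done
```

```text
yaw 0.981 T [ 0.053 -0.564  0.503] F [3.4 0.2 6.4] t 17.45
yaw 0.972 T [ 0.055 -0.561  0.552] F [2.9 0.6 6. ] t 17.55
```

```bash

python3 -m inch '{"travel":[[0,0,0],[0,0,0],[0,0,0],[0,0,0],[0,0,0],[0,0,0],[0,0,0],[0,0,-20],[0,0,-60],[0,0,-100],[0,0,-120],[0,0,-120]],"turn":[0,0,0,0,0,0,0,0,0,0,0,0],"claw":[0.2,-0.2,-0.6,-1,-1,-1,-1,-1,-1,-1,-1,-1]}'
python3 -m inch '{"travel":[[-50,50,0],[-100,100,0],[-150,150,0],[-170,170,0],[-170,170,0],[-170,170,0],[-170,170,0]],"turn":[0,0,0,0,0,0,0],"claw":[-1,-1,-1,-1,-1,-1,-1]}'
python3 - <<'E'
from h import *
c=robot.read_camera("top"); I=c["pixels"]; H=cv2.cvtColor(I,cv2.COLOR_RGB2HSV).astype(int); h,s,v=H[...,0],H[...,1],H[...,2]
k=comps((h<13)&(s>140)&(v>60),(270,145,350,200),50)
J=np.array([.6284,-.1279]); a=-.022; R=np.array([[np.cos(a),-np.sin(a)],[np.sin(a),np.cos(a)]])
for q in k: r=rect(c,q,.042); print(r,R.T@(r[0]-J))
for kk in comps(((h<6)|(h>172))&(s>150)&(v>120),(225,145,275,190),4): print("ptr",cv2.boundingRect(kk),rect(c,kk,.0725))
cv2.imwrite("pics/top7.png",cv2.resize(I[130:220,200:370,::-1],None,fx=4.5,fy=4.5,interpolation=cv2.INTER_CUBIC))
E
```

```text
time: 18.75
tool_pos: [0.6331, -0.0424, 0.2275]
tool_rot: [3.135, -0.003, 0.973]
contact_force: [0.8, 0.1, -0.1]
opening: 0.0922
grip_force: 0.0
time: 19.45
tool_pos: [0.6758, -0.2791, 0.2211]
tool_rot: [-3.138, 0.0, 0.971]
contact_force: [0.7, -0.5, -0.5]
opening: 0.0918
grip_force: 0.0
(array([ 0.6274, -0.1807], dtype=float32), array([0.043, 0.07 ], dtype=float32), 1.565) [ 0.00016173 -0.05280923]
ptr (235, 159, 11, 5) (array([ 0.6391, -0.0174], dtype=float32), array([0.0057, 0.0233], dtype=float32), 1.285)
```

View pics/top7.png

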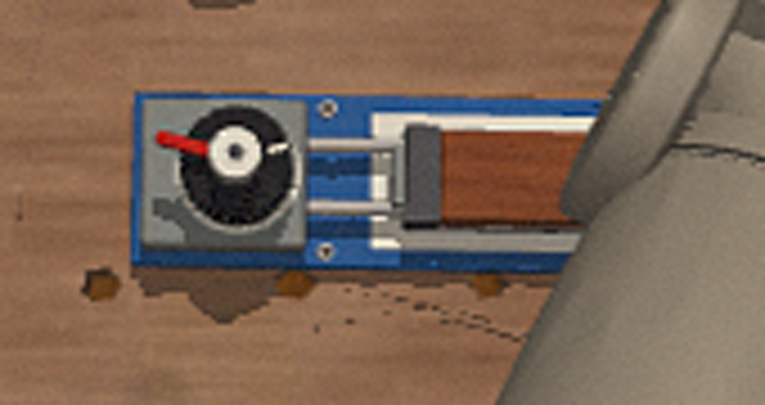

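The pointer mask is identical to the one at the start. The jaw face sits on the block, and the robot is clear of everything. Handing in.

```bash
python3 -c "
from cell import robot
print(robot.hand_in())"
```

```text
the job is handed in; nothing more can be done
None
```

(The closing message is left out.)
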